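# Gauge the depth of a drilled bore with a probe rod

### The job

Take the probe rod from its wooden rack and push it, foot first, into the drilled hole in the rock block: past the drag of the wiper inside and on until it truly bottoms, but gently, without ramming the bottom of the hole (keep it under 30 N). Leave the rod standing there fully home, then set the sliding pointer beside it so that its tip is level with the middle of the rod's collar, let go, and leave the other stones and the streak plate alone.

Things in the scene. Friction and masses are not known exactly. Their poses are not given: they have to be found in the camera images.
- bore_mouth (a point): centre of the mouth of the drilled hole, in the top face of the grey rock block (74 x 74 mm, top 95 mm above the worktop). The hole is round, vertical, 18 mm wide with a 4 mm chamfer, and blind; how deep is not known beforehand: its bottom lies 45 to 73 mm below the mouth, a stiff rubber disc that yields 1 mm per 12 N. Axes: z up, y points from the hole to the pointer's guide post, 90 mm away
- bore_wiper (a point): level of the dust wiper inside the drilled hole, on its axis, 22 mm below the mouth: two sprung rubber pads, 8 mm high, that narrow the hole to 13 mm. The rod pushes them apart; they then drag on it with some 4 to 10 N all the way down (14 N at most as its foot parts them) and hold it where it is left: it does not sink by its own weight
- gauge_stand: the fixed aluminium stand, base 110 x 190 x 12 mm, that carries the clamped rock block (at y = -45 mm) and the pointer's guide post (at y = +45 mm, 83 mm high); origin under the centre of the base, z up
- rod_rack: the fixed wooden rack, foot 90 x 90 mm, 45 mm high, in whose middle the rod stands upright in a hole 35 mm deep and 18 mm wide; origin under its centre. Lift the rod 40 mm straight up to free it
- rod_foot (a point): centre of the lower end of the steel probe rod, on its axis; z along the rod to its handle. The rod is 165 mm long, 16 mm thick, about 0.16 kg, its foot tapering to 7 mm over its last 12 mm. In the rack the foot stands 10 mm above the worktop
- rod_collar (a point): middle of the rod's brass collar (28 mm wide, 8 mm high), on the rod's axis, 95 mm above the foot; z along the rod to its handle
- rod_handle (a point): centre of the rod's round handle, on its axis, 140 mm above the foot; the handle is 22 mm thick and runs from 114 to 165 mm above the foot; grip it here from above
- pointer_tip (a point): tip of the pointer, 20 mm beside the axis of the drilled hole. The pointer is a 4 mm steel arm, level with its tip, on a graduated stem that slides up and down in the guide post. It starts just above the rock block, lower than where the collar ends up, and stays where it is left (about 3 N of friction); raise it by its knob
- pointer_knob (a point): middle of the round black knob on top of the pointer's stem, 22 mm wide, 33 mm high, 38 mm above the level of the tip; gripped from above. The bored block lies 90 mm away on the stand's -y side, so close the fingers along the stand's x
- pointer (a joint): height of the pointer above its lowest position, m, 0 to 0.055, growing upwards; 0 is a hard stop, where the tip is 103 mm above the worktop
- hematite: dark hematite lump, 59 x 75 x 48 mm, bystander; origin under its centre
- limestone: pale fossil limestone, 85 x 105 x 67 mm, bystander; origin under its centre
- streak_plate: pale flat streak plate, 48 x 64 x 8 mm, bystander; origin under its centre

How it is judged (in metres and radians):
On the way, in this order (a step that is already met when the one before it is completed fails the run):
1. the rod stands in the drilled hole with its foot on the bottom (horizontal distance between rod_foot and bore_mouth below 0.006 m and angle between rod_foot's own z axis and vertical below 0.12 rad and distance between rod_foot and bore_floor below 0.003 m), for 0.2 s.
2. with the rod still bottomed, the pointer's tip is level with the middle of the collar (all of step 1 and z of pointer_tip in the frame of rod_collar between -0.004 and 0.004 m), for 0.2 s.
At the end, for the whole second after the job is handed in: the rod stands in the drilled hole, its foot within 3 mm of the bottom, less than 0.12 rad off upright and at rest, and the pointer's tip is within 4 mm of the height of the middle of its collar (all of step 2 and linear speed of probe_rod below 0.01 m/s); the robot touches nothing.
It fails at once if the rod presses on the bottom of the hole with more than 30 N (contact force between probe_rod and bore_floor above 30 N).
It fails at once if the hematite is pushed more than 30 mm (distance of hematite from where it was at the start of the episode above 0.03 m).
It fails at once if the limestone is pushed more than 30 mm (distance of limestone from where it was at the start of the episode above 0.03 m).
It fails at once if the streak_plate is pushed more than 30 mm (distance of streak_plate from where it was at the start of the episode above 0.03 m).
It also fails if it takes over 58 s, if anything falls off the work surface, if the arm or the gripper's body presses on something with over 40 N, if the wrist force passes 120 N, or if a joint passes its speed limit or range.

### The arm

A 7-joint arm with a two-finger parallel gripper is mounted at the origin on a cart in front of the work surface, level with it; the furniture and walls round the work are solid. World frame = base frame: x ahead of the robot, y to its left, z up, the work surface at z = 0. Lengths are in m, angles in degrees, forces in N, time in s.
With the tool pointing down it reaches from about 0.425 to 0.875 m from the base axis. Payload 4.7 kg.
Tool frame: the origin (TCP) lies between the finger pads; the fingertips stand 25 mm ahead of it and the grasp point (between the pads) lies 6 mm ahead of it (env.tip_reach is the distance from the TCP to the fingertips, in m); z points along the fingers, y is the direction in which the jaws open and shut (so a half turn about z gives the same grasp; the last joint's range is limited). The gripper opens to 87 mm and grips with 3 to 60 N. Pads are 19 mm wide; open, the fingers measure 117 mm over their backs; the gripper's body (75 mm by 190 mm) begins 51 mm behind the grasp point.
Start: joints at [69.104, 18.392, -4.016, 83.108, 1.295, 78.541, -3.26], TCP at [0.24, -0.604, 0.248] pointing down, gripper open.
Joint ranges: [-163.93, 163.93], [-17.29, 119.83], [-79.2, 71.16], [3.27, 140.29], [-89.18, 269.18], [5.43, 117.66], [-154.24, 154.24]. Speed limits (degrees/s): [147.25, 147.25, 180, 180, 180, 180, 180].

### API

Orientations are given as [roll, pitch, yaw] about the fixed x, y, z axes, in that order (R = Rz(yaw) Ry(pitch) Rx(roll)).
In Python, from cell import env, viewer, job gives the robot as it stands.
- The arm moves only by the tool move_arm, never from a script. Its argument "steps" is a list of rows, each a list of 7 numbers: the finger opening in cm, from 0 to 8.7, then the shift along the tool's x, y, z in cm, then the turn, a rotation vector about the tool's x, y, z in rad. In form: [[fingers, tx, ty, tz, wx, wy, wz], ...]. A call has 1 to 5 rows; each row shifts and turns the commanded pose from where the row before left it, along the tool's axes as they then stand; what a row does not reach is not made up. A row lasts 1/12 s, in which the tool goes at most 41.7 mm and 7.16 degrees, less where a joint would pass 70% of its speed; a pose out of reach is approached as far as the arm can. A call is refused whole if a number of a shift passes 4.17 or a number of a turn 0.125, either way. A call with a gripper value outside its range is refused whole. The fingers move at their own pace and stop on an object; "force" is the grip in N (left out, the last holds). Time passes only in rows, so rows that do not move let the fingers close. It gives the time, the measured TCP pose, the force and the opening at its end, in the units of the state.
- env.get_obs(): the state, without advancing time (a new reading comes with each control period).
- viewer.read_camera(name): name is "side" or "top" or "wrist"; returns a dict with "img" (400x640x3 uint8, red, green, blue), "vfov" (degrees; the focal length in pixels is half the picture's height over the tangent of half this angle, whatever the lens; pixels are square), "cx", "cy" (the principal point, pixels), "k1" (the pictures are not rectified: a ray, as slopes to the right and down, at radius r is drawn at 1 + k1 r^2 times it, then the intrinsics apply), "extrinsics" (4x4, takes a point from world to camera coordinates); the wrist camera has in their place "mount" (4x4, takes a point from camera to tool coordinates, whose origin is the TCP and whose axes are the flange's). Camera axes: x right, y down, z forward; pixel columns grow to the right and rows downward; lengths in m; the calibration is good to about 2 mm. A picture is of the moment at which its call begins: read the wrist's pose just before it. There is no depth.
- job.sign_off(): hands the job in, once; it reports no verdict.
The state is a dict: "time_s": time; "qpos": joint angles; "joint_velocities": joint speeds; "effort": joint torques, N m; "tool_pos": TCP position; "tool_rot": TCP orientation; "force": force on the tool from outside, world axes, zero at the start; "wrist_torque": the same for the moment, N m; "grip_width": finger opening in m.
Only numpy, scipy, OpenCV 4.12 (cv2) and the standard library are available. Lean on these libraries where they do the work, as an engineer would, in place of code of your own. Each camera call takes 0.05 s, during which the arm holds its last target.

## Working session

There is one attempt and no reset: what is moved stays moved. The work goes in short steps, Python scripts to look and compute and a tool call to move; the robot and the scene stay as the last step left them, time stands still between calls to the robot, and variables do not carry over. Pictures are saved under pics/ and viewed, and the job is handed in when it is done.

Besides the shell and the picture viewer there is one more tool, called after "Request:" as name(argument=value, ...) on one line, values as JSON. move_arm: Moves the arm, as the interface text tells. Its arguments: {"type":"object","properties":{"steps":{"type":"array"},"force":{"type":"number"}},"required":["steps"]}

```bash
mkdir -p pics; ls; cat > h.py <<'E'
import numpy as np, cv2
from cell import env, viewer, job
def snap(n,f):
    o=env.get_obs(); c=viewer.read_camera(n); cv2.imwrite('pics/'+f,c['img'][:,:,::-1]); np.save('pics/'+f+'.npy',{k:v for k,v in c.items()},allow_pickle=True); return o,c
E
python3 - <<'E'
from h import *
o=env.get_obs(); print(o)
for n in ['side','top','wrist']:
    o,c=snap(n,n+'0.png'); print(n,{k:v for k,v in c.items() if k!='img'})
E
```

```text
pics
{'time_s': 0.0, 'qpos': array([69.10457375, 18.43945378, -4.01443143, 83.17247072,  1.29542281,
       78.54190127, -3.26032807]), 'joint_velocities': array([ 0.00821052,  0.00938218,  0.04622262, -0.02360138,  0.07712036,
       -0.09226903,  0.00330132]), 'effort': array([ 2.04878597e-04, -4.91291034e+01, -4.03916622e-01, -3.12524307e+01,
       -6.41044183e-02,  4.38024988e-02,  1.55688845e-04]), 'tool_pos': array([ 0.24012903, -0.60348646,  0.24647817]), 'tool_rot': array([-1.79891434e+02,  6.45594315e-03,  2.17038406e+01]), 'force': array([-0.05352936,  0.28604025,  0.30814978]), 'wrist_torque': array([ 0.00704802,  0.02646224, -0.01284008]), 'grip_width': 0.08722992303183957}
side {'vfov': 53.30310897224311, 'cx': 323.6896463480402, 'cy': 195.39628169588272, 'k1': -0.03152772191860349, 'extrinsics': array([[ 0.9970597 ,  0.0725857 ,  0.02456145, -0.52984303],
       [ 0.06163179, -0.56914972, -0.8199208 ,  0.14475361],
       [-0.04553538,  0.81902375, -0.57194984,  1.33391383],
       [ 0.        ,  0.        ,  0.        ,  1.        ]])}
top {'vfov': 43.513854299434065, 'cx': 304.876725595567, 'cy': 199.34388292506583, 'k1': -0.07231821887279805, 'extrinsics': array([[ 0.02362987, -0.99971646, -0.00293586,  0.11274372],
       [-0.99680198, -0.02333654, -0.07642781,  0.52924911],
       [ 0.07633762,  0.00473245, -0.9970708 ,  1.41461498],
       [ 0.        ,  0.        ,  0.        ,  1.        ]])}
wrist {'vfov': 63.93860872830712, 'cx': 319.59142823346303, 'cy': 199.8766576540614, 'k1': 0.0030967974557004506, 'mount': array([[-7.99050504e-04, -9.57831074e-01, -2.87330811e-01,
         7.93706031e-02],
       [ 9.99999680e-01, -7.78117716e-04, -1.87048929e-04,
        -1.10392156e-04],
       [-4.44159174e-05, -2.87330868e-01,  9.57831389e-01,
        -1.38272259e-01],
       [ 0.00000000e+00,  0.00000000e+00,  0.00000000e+00,
         1.00000000e+00]])}
```

View pics/side0.png

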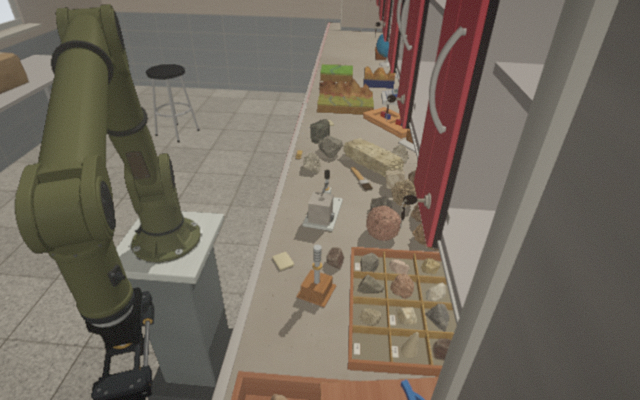

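View pics/top0.png

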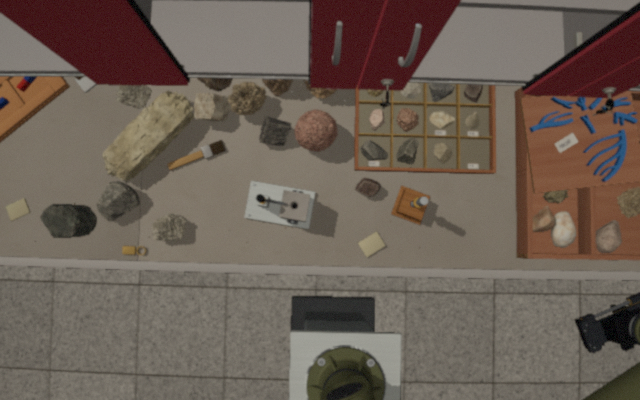

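View pics/wrist0.png

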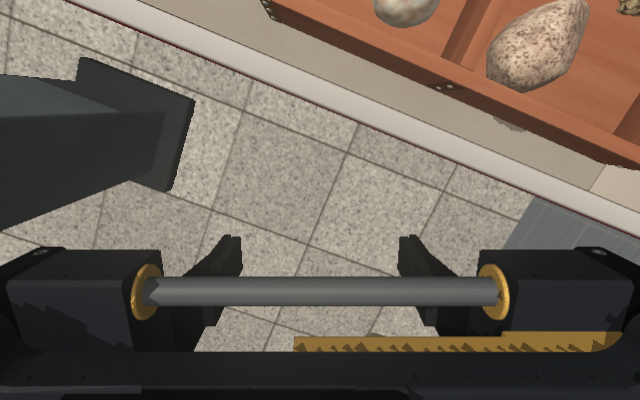

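```bash
python3 - <<'E'
from h import *
t=cv2.imread('pics/top0.png'); s=cv2.imread('pics/side0.png')
a=cv2.resize(t[170:240,235:335],None,fx=8,fy=8,interpolation=cv2.INTER_CUBIC)
b=cv2.resize(t[170:240,350:450],None,fx=8,fy=8,interpolation=cv2.INTER_CUBIC)
cv2.imwrite('pics/ta.png',a);cv2.imwrite('pics/tb.png',b)
cv2.imwrite('pics/sa.png',cv2.resize(s[160:310,265:365],None,fx=5,fy=4,interpolation=cv2.INTER_CUBIC)[:600])
E
```

```text
(no output)
```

View pics/ta.png

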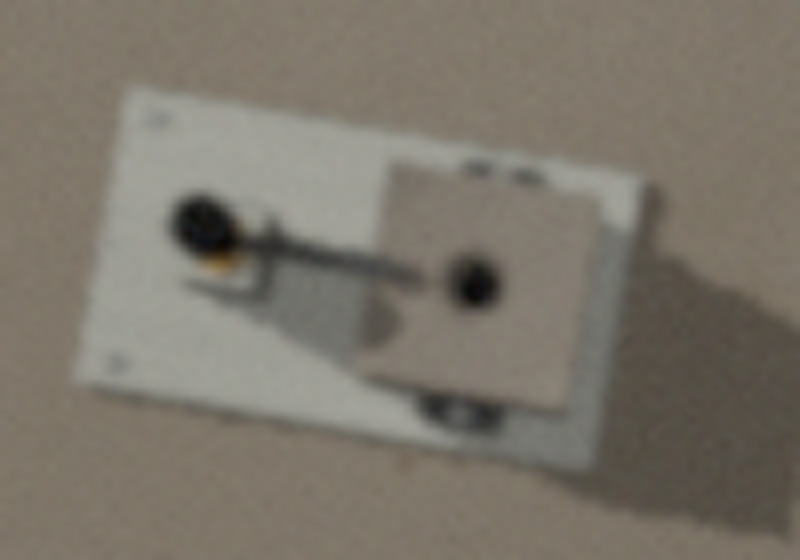

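View pics/tb.png

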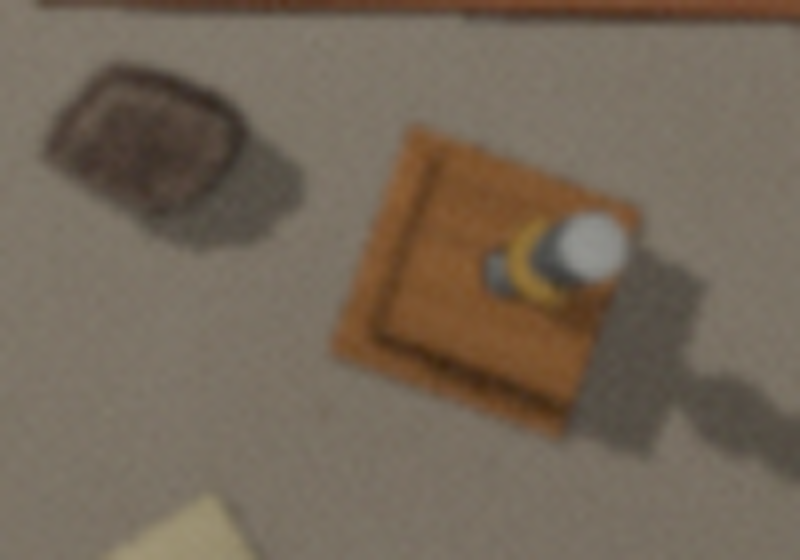

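View pics/sa.png

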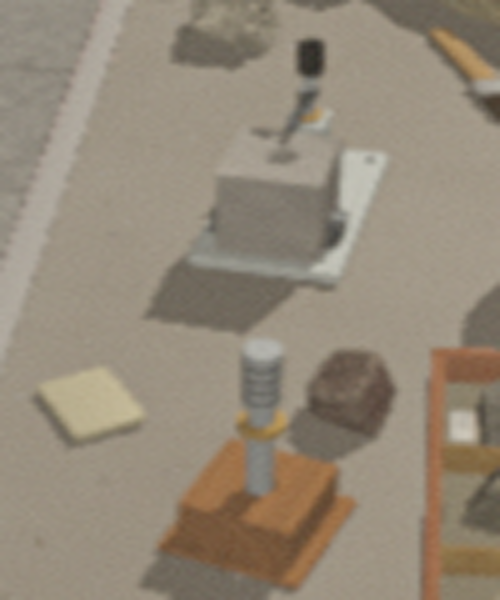

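```bash
cat >> h.py <<'E'
def ray(c,u,v,T=None):
    f=200/np.tan(np.radians(c['vfov'])/2)
    K=np.array([[f,0,c['cx']],[0,f,c['cy']],[0,0,1.]])
    p=cv2.undistortPoints(np.array([[[u,v]]],float),K,np.array([c['k1'],0,0,0,0.]))[0,0]
    d=np.array([p[0],p[1],1.])
    M=np.linalg.inv(c['extrinsics']) if 'extrinsics' in c else T@c['mount']
    return M[:3,3],M[:3,:3]@d
def onz(c,u,v,z,T=None):
    o,d=ray(c,u,v,T); return o+d*(z-o[2])/d[2]
def toolT(o):
    from scipy.spatial.transform import Rotation as R
    T=np.eye(4);T[:3,:3]=R.from_euler('xyz',o['tool_rot'],degrees=True).as_matrix();T[:3,3]=o['tool_pos'];return T
def load(f): return np.load('pics/'+f+'.npy',allow_pickle=True).item()
E
python3 - <<'E'
from h import *
c=load('top0.png'); g=lambda u,v:(235+(u+.5)/8-.5,170+(v+.5)/8-.5)
g2=lambda u,v:(350+(u+.5)/8-.5,170+(v+.5)/8-.5)
P=lambda q,z:print(np.round(onz(c,*q,z),4))
P(g(473,281),.095)
P(g(202,222),.158)
for q in [(130,92),(640,178),(588,468),(80,382)]: P(g(*q),.012)
print('rod'); P(g2(592,246),.175)
for q in [(415,125),(638,210),(562,436),(335,348)]: P(g2(*q),.01)
c=load('side0.png'); g3=lambda u,v:(265+(u+.5)/5-.5,160+(v+.5)/4-.5)
print('side'); P(g3(284,155),.095);P(g3(311,44),.158);P(g3(263,348),.175)
E
```

```text
[0.5055 0.1548 0.095 ]
[0.5185 0.2414 0.158 ]
[0.5764 0.2828 0.012 ]
[0.5495 0.0978 0.012 ]
[0.4447 0.1141 0.012 ]
[0.4712 0.2974 0.012 ]
rod
[ 0.5192 -0.1797  0.175 ]
[ 0.5749 -0.1535  0.01  ]
[ 0.5459 -0.2349  0.01  ]
[ 0.4635 -0.2078  0.01  ]
[ 0.4934 -0.1252  0.01  ]
side
[0.5098 0.1545 0.095 ]
[0.5213 0.2377 0.158 ]
[ 0.5229 -0.1811  0.175 ]
```

```bash
cat >> h.py <<'E'
def plan(tp,yaw,grip,n=None,cmd=None,vmax=4.1,maxrows=5):
    """rows (all) from measured pose to tp,yaw with tool straight down"""
    from scipy.spatial.transform import Rotation as R
    if cmd is None:
        o=env.get_obs(); p=o['tool_pos'].copy(); Rm=R.from_euler('xyz',o['tool_rot'],degrees=True)
    else: p,Rm=np.array(cmd[0],float),R.from_euler('xyz',cmd[1],degrees=True)
    Rt=R.from_euler('xyz',[180,0,yaw],degrees=True)
    D=np.linalg.norm(np.array(tp)-p)*100; A=(Rm.inv()*Rt).magnitude()
    k=int(max(np.ceil(D/vmax),np.ceil(A/.12),1)) if n is None else n
    rows=[]
    for i in range(k):
        f=1/(k-i); d=Rm.inv().apply((np.array(tp)-p)*f)*100; w=(Rm.inv()*Rt).as_rotvec()*f
        row=[grip]+[round(float(x),2) for x in d]+[round(float(x),3) for x in w]; rows.append(row)
        p=p+Rm.apply(np.array(row[1:4])/100); Rm=Rm*R.from_rotvec(row[4:])
    print(k,'rows; end',np.round(p,4),np.round(Rm.as_euler('xyz',degrees=True),2))
    for i in range(0,k,5): print(rows[i:i+5])
E
python3 -c "
from h import *
plan([.46,-.18,.26],82,8.7)"
```

```text
12 rows; end [ 0.46 -0.18  0.26] [ 1.800e+02 -1.000e-02  8.198e+01]
[[8.7, 3.01, -2.6, -0.11, -0.0, -0.0, -0.088], [8.7, 3.22, -2.33, -0.11, -0.0, -0.0, -0.088], [8.7, 3.42, -2.04, -0.11, -0.0, -0.0, -0.088], [8.7, 3.58, -1.73, -0.11, -0.0, -0.0, -0.088], [8.7, 3.72, -1.4, -0.11, -0.0, -0.0, -0.088]]
[[8.7, 3.83, -1.07, -0.11, -0.0, -0.0, -0.087], [8.7, 3.91, -0.74, -0.1, -0.0, -0.0, -0.088], [8.7, 3.96, -0.39, -0.11, -0.0, -0.0, -0.087], [8.7, 3.98, -0.04, -0.1, -0.0, -0.0, -0.088], [8.7, 3.96, 0.3, -0.11, -0.0, -0.0, -0.087]]
[[8.7, 3.92, 0.65, -0.1, -0.0, -0.001, -0.088], [8.7, 3.85, 0.99, -0.11, -0.001, -0.0, -0.087]]
```

Request:
move_arm(steps=[[8.7, 3.0, -2.6, -0.1, 0, 0, -0.088], [8.7, 3.2, -2.3, -0.1, 0, 0, -0.088], [8.7, 3.4, -2.0, -0.1, 0, 0, -0.088], [8.7, 3.6, -1.7, -0.1, 0, 0, -0.088], [8.7, 3.7, -1.4, -0.1, 0, 0, -0.088]])

```text
time_s: 0.57
tool_pos: [0.3326, -0.4266, 0.2523]
tool_rot: [-180.0, 0.0, 47.2]
force: [1.3, 0.1, -0.1]
grip_width: 0.0869
```

```bash
python3 -c "
from h import *
plan([.519,-.18,.265],82,8.7)"
```

```text
8 rows; end [ 0.519  -0.1801  0.265 ] [-1.7998e+02 -1.0000e-02  8.1990e+01]
[[8.7, 3.85, -0.39, -0.16, -0.0, -0.0, -0.076], [8.7, 3.86, -0.09, -0.16, -0.0, -0.0, -0.076], [8.7, 3.86, 0.2, -0.16, -0.0, -0.0, -0.076], [8.7, 3.83, 0.49, -0.16, -0.0, -0.0, -0.076], [8.7, 3.79, 0.78, -0.16, -0.0, -0.0, -0.076]]
[[8.7, 3.71, 1.07, -0.16, -0.0, -0.0, -0.076], [8.7, 3.62, 1.34, -0.15, -0.0, -0.0, -0.076], [8.7, 3.51, 1.62, -0.16, -0.0, -0.0, -0.076]]
```

Request:
move_arm(steps=[[8.7, 3.85, -0.4, -0.15, 0, 0, -0.076], [8.7, 3.85, -0.1, -0.15, 0, 0, -0.076], [8.7, 3.85, 0.2, -0.15, 0, 0, -0.076], [8.7, 3.8, 0.5, -0.15, 0, 0, -0.076], [8.7, 3.8, 0.8, -0.15, 0, 0, -0.076]])

```text
time_s: 0.98
tool_pos: [0.4497, -0.2736, 0.2601]
tool_rot: [180.0, 0.0, 68.9]
force: [1.3, -0.4, 0.3]
grip_width: 0.0872
```

```bash
python3 -c "
from h import *
plan([.519,-.18,.265],82,8.7)"
```

```text
3 rows; end [ 0.519 -0.18   0.265] [-1.8e+02  3.0e-02  8.2e+01]
[[8.7, 3.74, 1.03, -0.17, -0.0, 0.0, -0.076], [8.7, 3.65, 1.31, -0.16, -0.0, 0.0, -0.076], [8.7, 3.55, 1.59, -0.17, -0.0, 0.0, -0.077]]
```

Request:
move_arm(steps=[[8.7, 3.74, 1.03, -0.2, 0, 0, -0.076], [8.7, 3.65, 1.31, -0.2, 0, 0, -0.076], [8.7, 3.55, 1.59, -0.2, 0, 0, -0.077], [8.7, 0, 0, 0, 0, 0, 0]])

```text
time_s: 1.32
tool_pos: [0.5231, -0.1723, 0.2666]
tool_rot: [179.8, -0.3, 82.7]
force: [0.0, 2.0, 0.4]
grip_width: 0.0872
```

```bash
python3 -c "
from h import *
o,c=snap('wrist','w1.png'); print(o['tool_pos'],o['tool_rot'],o['time_s'],o['force'])"
```

```text
[ 0.52312531 -0.17231203  0.2666221 ] [179.8271565   -0.29436256  82.69909657] 1.3167 [0.03274668 2.04537101 0.43013774]
```

View pics/w1.png

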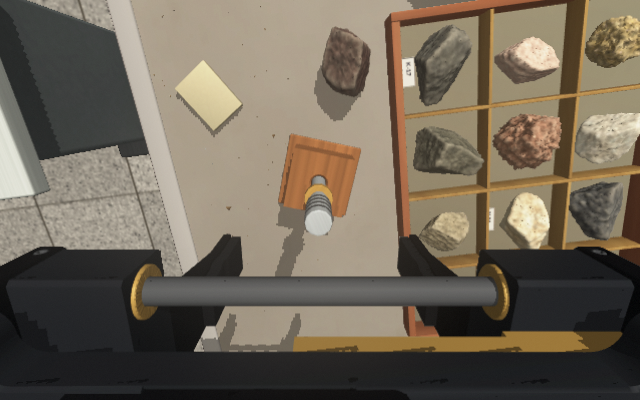

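```bash
python3 - <<'E'
from h import *
im=cv2.imread('pics/w1.png'); cv2.imwrite('pics/w1c.png',cv2.resize(im[120:250,260:380],None,fx=4,fy=4))
o=env.get_obs(); print(o['tool_pos'],o['tool_rot'])
c=load('w1.png')
T=toolT({'tool_pos':np.array([0.52312531,-0.17231203,0.2666221]),'tool_rot':[179.8271565,-0.29436256,82.69909657]})
print(onz(c,318,221,.175,T))
E
```

```text
[ 0.5210175  -0.17647976  0.26622584] [ 1.79943869e+02 -1.26811911e-01  8.23444368e+01]
[ 0.52160481 -0.17820957  0.175     ]
```

View pics/w1c.png

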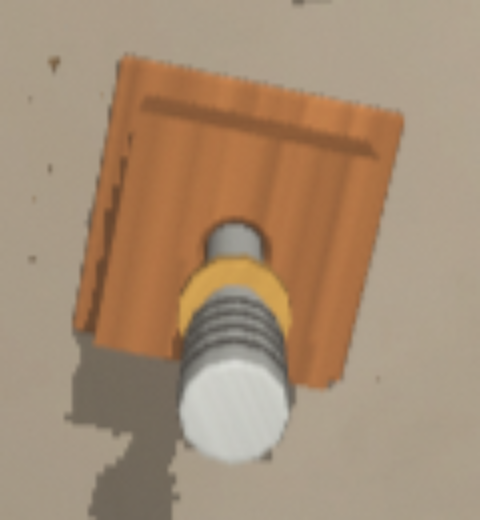

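```bash
python3 -c "
from h import *
plan([.521,-.1795,.21],82,8.7)
plan([.521,-.1795,.156],82,8.7,cmd=([.521,-.1795,.21],[180,0,82]))"
```

```text
2 rows; end [ 0.521  -0.1795  0.21  ] [-1.8e+02 -1.0e-02  8.2e+01]
[[8.7, -0.16, 0.02, 2.81, 0.0, -0.001, 0.003], [8.7, -0.15, 0.01, 2.81, 0.001, -0.001, 0.003]]
2 rows; end [ 0.521  -0.1795  0.156 ] [180.   0.  82.]
[[8.7, 0.0, -0.0, 2.7, 0.0, 0.0, 0.0], [8.7, 0.0, -0.0, 2.7, 0.0, 0.0, 0.0]]
```

Request:
move_arm(steps=[[8.7, 0, 0, 2.8, 0, 0, 0], [8.7, 0, 0, 2.8, 0, 0, 0], [8.7, 0, 0, 0, 0, 0, 0], [8.7, 0, 0, 0, 0, 0, 0]])

```text
time_s: 1.7
tool_pos: [0.5171, -0.1826, 0.2088]
tool_rot: [-179.8, -0.0, 81.7]
force: [0.3, 0.4, 1.3]
grip_width: 0.0867
```

Request:
move_arm(steps=[[8.7, 0, 0, 0, 0, 0, 0], [8.7, 0, 0, 0, 0, 0, 0]])

```text
time_s: 1.87
tool_pos: [0.5196, -0.1826, 0.2119]
tool_rot: [179.8, 0.1, 81.8]
force: [0.0, 0.1, 1.1]
grip_width: 0.0867
```

```bash
python3 -c "
from h import *
plan([.521,-.1795,.156],82,8.7)
o,c=snap('wrist','w2.png'); print(o['tool_pos'],o['tool_rot'],o['time_s'],o['force'])"
```

```text
2 rows; end [ 0.521  -0.1795  0.156 ] [-179.99   -0.     81.98]
[[8.7, 0.17, 0.04, 2.8, 0.001, 0.0, -0.002], [8.7, 0.16, 0.04, 2.79, 0.002, 0.001, -0.002]]
[ 0.51957904 -0.18257827  0.21194649] [1.79840916e+02 5.19706527e-02 8.17538529e+01] 1.8667 [0.02433402 0.06291979 1.1477192 ]
```

View pics/w2.png

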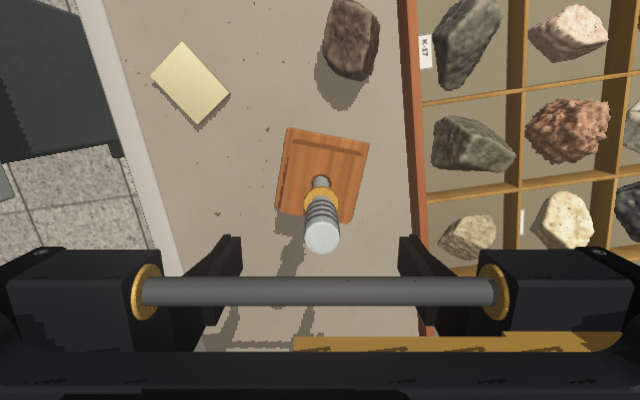

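```bash
python3 - <<'E'
from h import *
im=cv2.imread('pics/w2.png'); hsv=cv2.cvtColor(im,cv2.COLOR_BGR2HSV)
m=((hsv[:,:,1]<30)&(hsv[:,:,2]>165)).astype(np.uint8); m[:,:295]=0;m[:,350:]=0;m[:200]=0;m[275:]=0
n,l,s,ce=cv2.connectedComponentsWithStats(m); i=1+np.argmax(s[1:,4]); print(s[i],ce[i])
x,y,w,h,_=s[i]; u,v=x+w/2-.5,y+h/2-.5
T=toolT({'tool_pos':np.array([0.51957904,-0.18257827,0.21194649]),'tool_rot':[179.84,.052,81.754]})
print(u,v,onz(load('w2.png'),u,v,.175,T), env.get_obs()['tool_pos'])
E
```

```text
[305 220  35  35 908] [321.64317181 237.28524229]
322.0 237.0 [ 0.52181049 -0.17909381  0.175     ] [ 0.51959113 -0.18248174  0.21191325]
```

Request:
move_arm(steps=[[8.7, 0.37, 0.17, 0, 0, 0, 0], [8.7, 0, 0, 1.6, 0, 0, 0], [8.7, 0, 0, 2.0, 0, 0, 0], [8.7, 0, 0, 2.0, 0, 0, 0], [8.7, 0, 0, 0, 0, 0, 0]])

```text
time_s: 2.33
tool_pos: [0.519, -0.1776, 0.1511]
tool_rot: [-179.7, -0.1, 81.8]
force: [-0.0, -0.7, -0.6]
grip_width: 0.0873
```

Request:
move_arm(steps=[[8.7, 0, 0, 0, 0, 0, 0], [8.7, 0, 0, 0, 0, 0, 0], [8.7, 0, 0, 0, 0, 0, 0]])

```text
time_s: 2.58
tool_pos: [0.5221, -0.1786, 0.1558]
tool_rot: [179.8, 0.0, 81.8]
force: [0.0, -0.4, -0.2]
grip_width: 0.0869
```

```bash
python3 -c "
from h import *
o,c=snap('wrist','w3.png'); print(o['tool_pos'],o['tool_rot'],o['time_s'],o['force'])"
```

```text
[ 0.52210414 -0.17862539  0.15581524] [1.79842565e+02 4.23865914e-02 8.18090356e+01] 2.5833 [ 0.0116272  -0.37039802 -0.22936201]
```

View pics/w3.png

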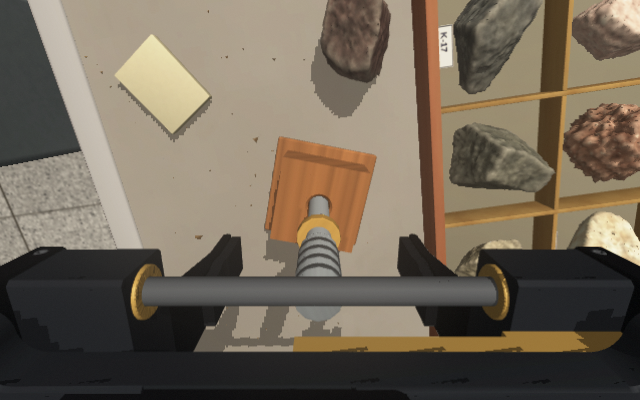

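Request:
move_arm(steps=[[1.0, 0, 0, 0, 0, 0, 0], [1.0, 0, 0, 0, 0, 0, 0], [1.0, 0, 0, 0, 0, 0, 0], [1.0, 0, 0, 0, 0, 0, 0], [1.0, 0, 0, 0, 0, 0, 0]], force=40)

```text
time_s: 3.05
tool_pos: [0.521, -0.1784, 0.1541]
tool_rot: [180.0, 0.0, 81.8]
force: [-0.2, -0.5, 0.3]
grip_width: 0.0615
```

Request:
move_arm(steps=[[1.0, 0, 0, 0, 0, 0, 0], [1.0, 0, 0, 0, 0, 0, 0], [1.0, 0, 0, 0, 0, 0, 0]])

```text
time_s: 3.3
tool_pos: [0.5209, -0.1784, 0.154]
tool_rot: [-180.0, 0.0, 81.8]
force: [0.4, 0.0, -0.4]
grip_width: 0.0419
```

Request:
move_arm(steps=[[1.0, 0, 0, 0, 0, 0, 0], [1.0, 0, 0, 0, 0, 0, 0], [1.0, 0, 0, 0, 0, 0, 0], [1.0, 0, 0, 0, 0, 0, 0], [1.0, 0, 0, 0, 0, 0, 0]])

```text
time_s: 3.72
tool_pos: [0.521, -0.1784, 0.1541]
tool_rot: [180.0, 0.0, 81.8]
force: [1.1, -0.1, -0.6]
grip_width: 0.0211
```

Request:
move_arm(steps=[[1.0, 0, 0, -1.0, 0, 0, 0], [1.0, 0, 0, -2.0, 0, 0, 0], [1.0, 0, 0, -3.0, 0, 0, 0], [1.0, 0, 0, -3.5, 0, 0, 0], [1.0, 0, 0, -2.5, 0, 0, 0]])

```text
time_s: 4.13
tool_pos: [0.5212, -0.1783, 0.2773]
tool_rot: [179.9, 0.0, 81.8]
force: [0.6, -0.1, -1.5]
grip_width: 0.0216
```

```bash
python3 -c "
from h import *
plan([.5055,.14,.275],81.75,1.0)
o,c=snap('wrist','w4.png')"
```

```text
8 rows; end [0.5055 0.14   0.275 ] [-1.7999e+02 -3.0000e-02  8.1760e+01]
[[1.0, 3.91, -0.76, 0.02, 0.0, 0.0, 0.0], [1.0, 3.91, -0.76, 0.03, 0.0, 0.0, 0.0], [1.0, 3.91, -0.76, 0.02, 0.0, 0.0, 0.0], [1.0, 3.91, -0.76, 0.03, 0.0, 0.0, 0.0], [1.0, 3.91, -0.76, 0.02, 0.0, 0.0, 0.0]]
[[1.0, 3.91, -0.76, 0.03, 0.001, 0.0, 0.0], [1.0, 3.91, -0.76, 0.03, 0.0, 0.0, 0.001], [1.0, 3.91, -0.77, 0.02, 0.001, 0.001, 0.0]]
```

View pics/w4.png

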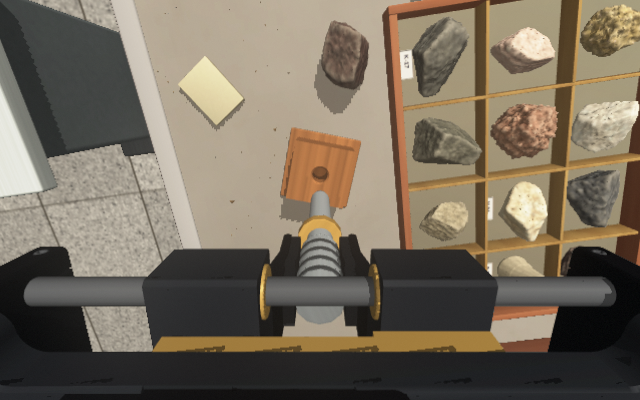

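Request:
move_arm(steps=[[1.0, 1.5, -0.29, 0, 0, 0, 0], [1.0, 3.0, -0.58, 0, 0, 0, 0], [1.0, 3.9, -0.76, 0, 0, 0, 0], [1.0, 3.9, -0.76, 0, 0, 0, 0], [1.0, 3.9, -0.76, 0, 0, 0, 0]])

```text
time_s: 4.6
tool_pos: [0.5115, -0.0111, 0.2732]
tool_rot: [-179.9, 0.0, 81.8]
force: [0.9, 0.6, -2.8]
grip_width: 0.0218
```

Request:
move_arm(steps=[[1.0, 3.9, -0.76, 0, 0, 0, 0], [1.0, 3.9, -0.76, 0, 0, 0, 0], [1.0, 3.0, -0.58, 0, 0, 0, 0], [1.0, 1.5, -0.29, 0, 0, 0, 0], [1.0, 0.6, -0.1, 0, 0, 0, 0]])

```text
time_s: 5.02
tool_pos: [0.5046, 0.1224, 0.2736]
tool_rot: [-179.9, -0.0, 82.2]
force: [0.1, 0.3, -1.8]
grip_width: 0.021
```

Request:
move_arm(steps=[[1.0, 0, 0, 0, 0, 0, 0], [1.0, 0, 0, 0, 0, 0, 0], [1.0, 0, 0, 0, 0, 0, 0]])

```text
time_s: 5.27
tool_pos: [0.5067, 0.1155, 0.2736]
tool_rot: [-180.0, 0.1, 81.6]
force: [-0.2, 0.0, -1.0]
grip_width: 0.0214
```

```bash
python3 -c "
from h import *
for n in ['wrist','top','side']:
  o,c=snap(n,n+'5.png'); print(o['tool_pos'],o['tool_rot'],o['time_s'],o['force'])
t=cv2.imread('pics/top5.png'); s=cv2.imread('pics/side5.png')
cv2.imwrite('pics/ta5.png',cv2.resize(t[150:250,235:335],None,fx=6,fy=6,interpolation=cv2.INTER_CUBIC))
cv2.imwrite('pics/sa5.png',cv2.resize(s[120:240,265:385],None,fx=5,fy=5,interpolation=cv2.INTER_CUBIC))
"
```

```text
[0.50669407 0.1155464  0.27355531] [-1.79953208e+02  6.73147144e-02  8.16386711e+01] 5.2667 [-0.2207926   0.00715005 -0.98594171]
[0.50679335 0.11549922 0.27364749] [-1.79963051e+02  5.52128563e-02  8.16212428e+01] 5.3167 [-0.3000535  -0.20226461 -1.64541277]
[0.50683743 0.1157047  0.27373522] [-1.79973631e+02  3.95670532e-02  8.16271505e+01] 5.3667 [-0.16272006 -0.13432754 -2.21203117]
```

View pics/wrist5.png

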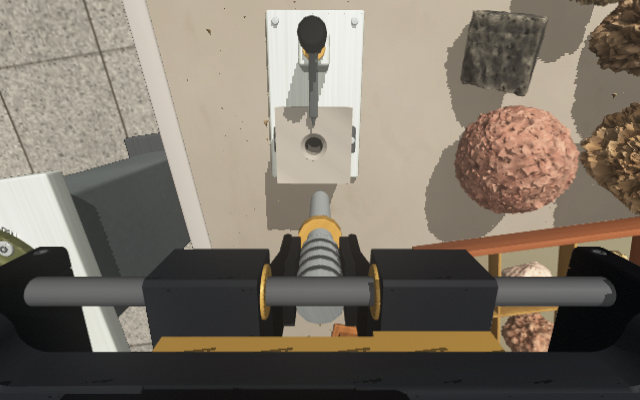

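View pics/ta5.png

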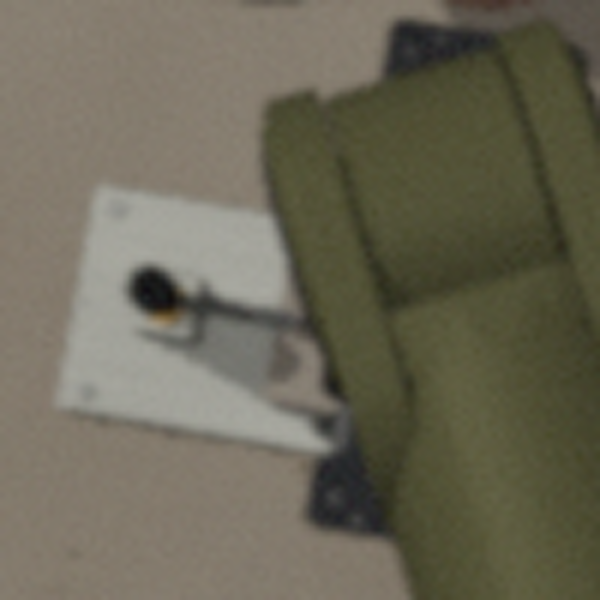

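View pics/sa5.png

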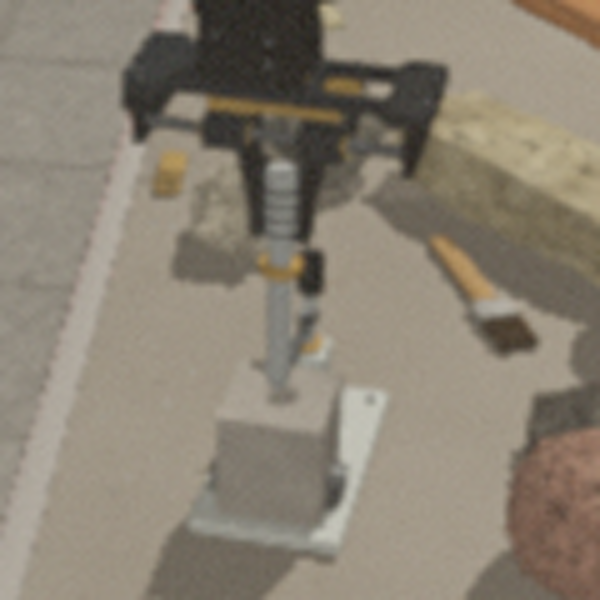

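```bash
python3 - <<'E'
from h import *
im=cv2.imread('pics/wrist5.png')
cv2.imwrite('pics/w5c.png',cv2.resize(im[0:250,250:380],None,fx=4,fy=4,interpolation=cv2.INTER_CUBIC)[:600])
cv2.imwrite('pics/w5d.png',cv2.resize(im[120:250,250:380],None,fx=4,fy=4,interpolation=cv2.INTER_CUBIC))
E
```

```text
(no output)
```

View pics/w5c.png

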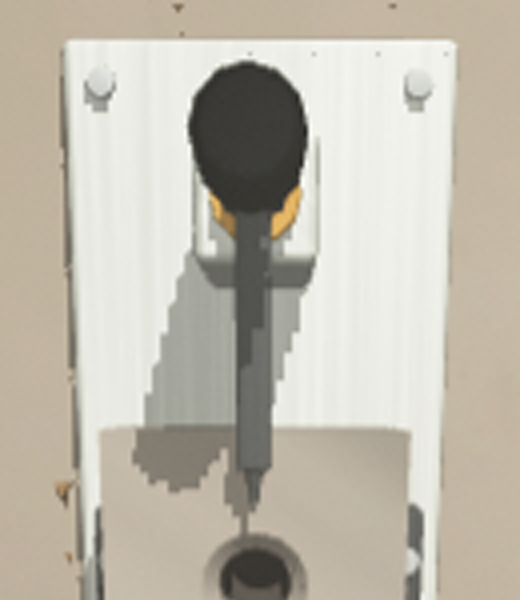

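View pics/w5d.png

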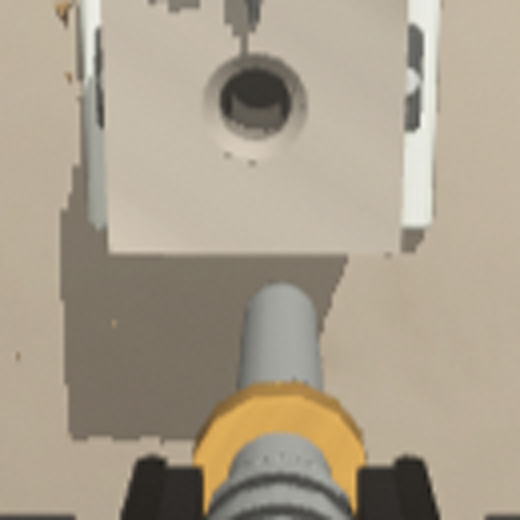

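```bash
cat >> h.py <<'E'
def proj(c,P,T=None):
    M=c['extrinsics'] if 'extrinsics' in c else np.linalg.inv(T@c['mount'])
    f=200/np.tan(np.radians(c['vfov'])/2); p=(M@np.r_[P,1])[:3]; s=p[:2]/p[2]
    s=s*(1+c['k1']*(s@s)); return s*f+[c['cx'],c['cy']]
E
python3 - <<'E'
from h import *
c=load('wrist5.png')
T=toolT({'tool_pos':np.array([0.50669407,.1155464,.27355531]),'tool_rot':[-179.9532,.0673,81.6387]})
b=onz(c,313.9,145.6,.095,T); print('bore',b)
print('tool-frame',np.linalg.inv(T)@np.r_[b,1])
tp=onz(c,250+253/4,500/4,.105,T); print('tip',tp, np.linalg.norm((tp-b)[:2]))
for h in (.0915,.095,.099): # collar in tool frame: foot at tool z .144
    for dx in (-.014,0,.014): print(h,dx,proj(c,(T@np.r_[0,dx,.144-h,1])[:3],T))
print('12mm', [proj(c,(T@np.r_[0,dx,.132,1])[:3],T) for dx in(-.008,.008)])
k=onz(c,250+248/4,110/4,.158,T); print(k,np.linalg.norm((k-b)[:2]),np.degrees(np.arctan2(*(k-b)[:2])))
E
```

```text
bore [0.50700208 0.1556258  0.095     ]
tool-frame [ 0.03990788 -0.00537759  0.17851301  1.        ]
tip [0.50965888 0.17582137 0.105     ] 0.02036957075261879
0.0915 -0.014 [297.48939765 232.8395736 ]
0.0915 0 [319.31969669 232.82250134]
0.0915 0.014 [341.15052165 232.80637557]
0.095 -0.014 [297.1230427 234.9807655]
0.095 0 [319.31544716 234.96339661]
0.095 0.014 [341.50839466 234.94706945]
0.099 -0.014 [296.68917329 237.51651583]
0.099 0 [319.31041449 237.49879369]
0.099 0.014 [341.93221935 237.48223214]
12mm [array([310.28729233, 197.92877385]), array([328.49072914, 197.91457677])]
[0.52059237 0.24593919 0.158     ] 0.09133019072301272 8.557618391452552
```

Request:
move_arm(steps=[[1.0, 1.0, -0.14, 0, 0, 0, 0], [1.0, 1.5, -0.22, 0, 0, 0, 0], [1.0, 1.0, -0.14, 0, 0, 0, 0], [1.0, 0.4, -0.06, 0, 0, 0, 0], [1.0, 0, 0, 0, 0, 0, 0]])

```text
time_s: 5.83
tool_pos: [0.5063, 0.1587, 0.2741]
tool_rot: [-180.0, -0.0, 82.0]
force: [-1.1, -0.4, -1.3]
grip_width: 0.0208
```

Request:
move_arm(steps=[[1.0, 0, 0, 1.0, 0, 0, 0], [1.0, 0, 0, 1.0, 0, 0, 0], [1.0, 0, 0, 0, 0, 0, 0], [1.0, 0, 0, 0, 0, 0, 0]])

```text
time_s: 6.17
tool_pos: [0.506, 0.156, 0.2527]
tool_rot: [-179.9, 0.1, 81.7]
force: [-0.6, -0.1, -1.2]
grip_width: 0.0213
```

```bash
python3 -c "
from h import *
for n in ['wrist','side']:
  o,c=snap(n,n+'6.png'); print(o['tool_pos'],o['tool_rot'],o['time_s'],o['force'])
t=cv2.imread('pics/wrist6.png'); s=cv2.imread('pics/side6.png')
cv2.imwrite('pics/wa6.png',cv2.resize(t[100:250,250:390],None,fx=4,fy=4,interpolation=cv2.INTER_CUBIC))
cv2.imwrite('pics/sa6.png',cv2.resize(s[120:240,265:385],None,fx=5,fy=5,interpolation=cv2.INTER_CUBIC))
"
```

```text
[0.50603668 0.15603609 0.25265406] [-1.79867156e+02  6.51806533e-02  8.17466166e+01] 6.1667 [-0.60383859 -0.13461229 -1.16292791]
[0.50643851 0.15637024 0.25340231] [-1.79939542e+02  3.06777317e-02  8.17549498e+01] 6.2167 [-0.5484008  -0.63204309 -1.11436735]
```

View pics/wa6.png

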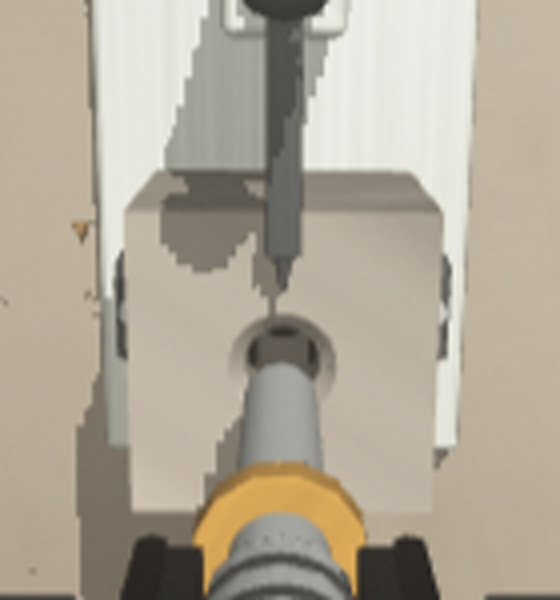

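View pics/sa6.png

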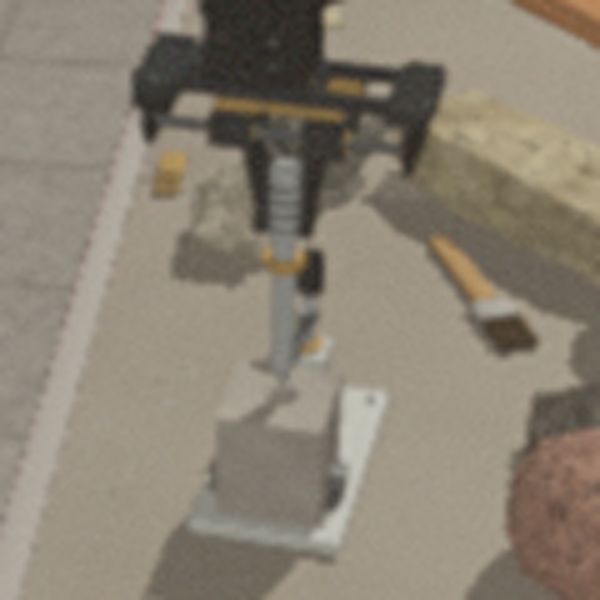

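```bash
python3 - <<'E'
from h import *
c=load('wrist6.png')
T=toolT({'tool_pos':np.array([0.50603668,.15603609,.25265406]),'tool_rot':[-179.867156,.0652,81.7466]})
b=onz(c,320.1,189.9,.095,T); print('bore',b, np.linalg.inv(T)@np.r_[b,1])
print(proj(c,np.array([.507,.1556,.095]),T))
print(env.get_obs()['tool_pos'])
E
```

```text
bore [0.50637222 0.15626903 0.095     ] [4.58093613e-04 6.64153734e-04 1.57652525e-01 1.00000000e+00]
[320.85075393 190.47826872]
[0.50664559 0.156639   0.25385873]
```

Request:
move_arm(steps=[[1.0, 0, 0, 0.5, 0, 0, 0], [1.0, 0, 0, 0.5, 0, 0, 0], [1.0, 0, 0, 0.5, 0, 0, 0], [1.0, 0, 0, 0.4, 0, 0, 0], [1.0, 0, 0, 0, 0, 0, 0]])

```text
time_s: 6.68
tool_pos: [0.506, 0.1568, 0.2338]
tool_rot: [-179.9, 0.0, 81.8]
force: [-0.1, -0.3, -1.1]
grip_width: 0.0214
```

Request:
move_arm(steps=[[1.0, 0, 0, 0.3, 0, 0, 0], [1.0, 0, 0, 0.3, 0, 0, 0], [1.0, 0, 0, 0.3, 0, 0, 0], [1.0, 0, 0, 0.3, 0, 0, 0], [1.0, 0, 0, 0, 0, 0, 0]])

```text
time_s: 7.1
tool_pos: [0.5063, 0.1569, 0.2223]
tool_rot: [-179.9, 0.0, 81.8]
force: [-0.0, -0.5, -2.4]
grip_width: 0.0213
```

Request:
move_arm(steps=[[1.0, 0, 0, 0.25, 0, 0, 0], [1.0, 0, 0, 0.25, 0, 0, 0], [1.0, 0, 0, 0.25, 0, 0, 0], [1.0, 0, 0, 0.25, 0, 0, 0], [1.0, 0, 0, 0, 0, 0, 0]])

```text
time_s: 7.52
tool_pos: [0.5064, 0.157, 0.2124]
tool_rot: [-180.0, 0.0, 81.8]
force: [0.3, -0.5, -1.8]
grip_width: 0.0215
```

Request:
move_arm(steps=[[1.0, 0, 0, 0.25, 0, 0, 0], [1.0, 0, 0, 0.25, 0, 0, 0], [1.0, 0, 0, 0.25, 0, 0, 0], [1.0, 0, 0, 0.25, 0, 0, 0], [1.0, 0, 0, 0, 0, 0, 0]])

```text
time_s: 7.93
tool_pos: [0.5066, 0.157, 0.2031]
tool_rot: [180.0, 0.0, 81.8]
force: [-0.0, -0.2, -1.5]
grip_width: 0.0212
```

```bash
python3 -c "
from h import *
for n in ['wrist','side']:
  o,c=snap(n,n+'7.png'); print(o['tool_pos'],o['tool_rot'],o['time_s'],o['force'])
t=cv2.imread('pics/wrist7.png'); s=cv2.imread('pics/side7.png')
T=toolT(o)
print(proj(load('wrist7.png'),(T@np.r_[0,0,.049,1])[:3],T))
cv2.imwrite('pics/wa7.png',cv2.resize(t[100:250,250:390],None,fx=4,fy=4,interpolation=cv2.INTER_CUBIC))
cv2.imwrite('pics/sa7.png',cv2.resize(s[120:240,265:385],None,fx=5,fy=5,interpolation=cv2.INTER_CUBIC))
"
```

```text
[0.5065624  0.157      0.20310267] [1.79996810e+02 2.50725287e-02 8.18095686e+01] 7.9333 [-0.02424604 -0.20346211 -1.54715207]
[0.50653323 0.15698085 0.20281541] [-1.79995556e+02  1.38030612e-02  8.18076752e+01] 7.9833 [ 0.30000677  0.09813932 -1.80844163]
[319.31236817 234.96344532]
```

View pics/wa7.png

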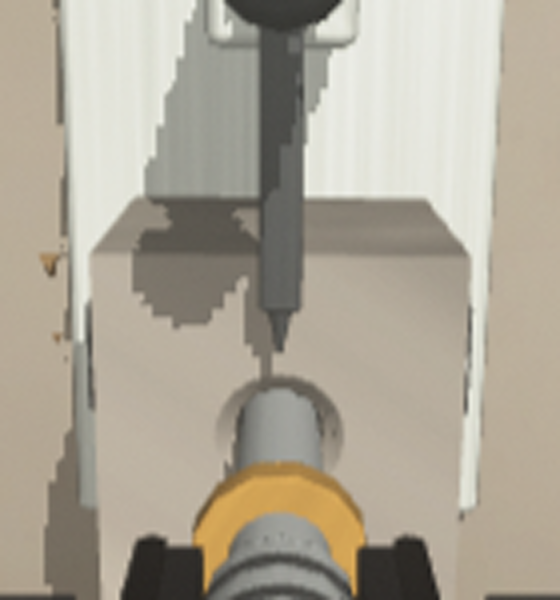

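View pics/sa7.png

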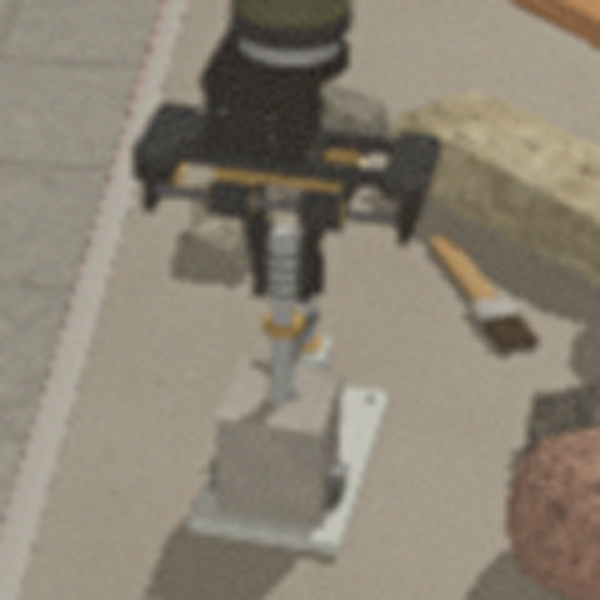

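Request:
move_arm(steps=[[1.0, 0, 0, 0.15, 0, 0, 0], [1.0, 0, 0, 0.15, 0, 0, 0], [1.0, 0, 0, 0.15, 0, 0, 0]])

```text
time_s: 8.28
tool_pos: [0.5068, 0.1572, 0.1989]
tool_rot: [180.0, -0.0, 81.8]
force: [-1.8, 0.1, 3.8]
grip_width: 0.0218
```

Request:
move_arm(steps=[[1.0, 0, 0, 0.12, 0, 0, 0], [1.0, 0, 0, 0.12, 0, 0, 0], [1.0, 0, 0, 0.12, 0, 0, 0]])

```text
time_s: 8.53
tool_pos: [0.5068, 0.1572, 0.195]
tool_rot: [180.0, -0.0, 81.8]
force: [-0.2, 0.7, 2.8]
grip_width: 0.0213
```

Request:
move_arm(steps=[[1.0, 0, 0, 0.1, 0, 0, 0], [1.0, 0, 0, 0.1, 0, 0, 0]])

```text
time_s: 8.7
tool_pos: [0.5067, 0.1572, 0.1928]
tool_rot: [180.0, -0.0, 81.8]
force: [-1.0, 1.1, 2.9]
grip_width: 0.0218
```

Request:
move_arm(steps=[[1.0, 0, 0, 0.1, 0, 0, 0], [1.0, 0, 0, 0.1, 0, 0, 0]])

```text
time_s: 8.87
tool_pos: [0.5067, 0.1571, 0.1909]
tool_rot: [180.0, -0.0, 81.8]
force: [0.5, 0.2, 3.0]
grip_width: 0.0212
```

Request:
move_arm(steps=[[1.0, 0, 0, 0.1, 0, 0, 0], [1.0, 0, 0, 0.1, 0, 0, 0]])

```text
time_s: 9.03
tool_pos: [0.5067, 0.1571, 0.1888]
tool_rot: [180.0, -0.0, 81.8]
force: [-1.5, 0.8, 3.2]
grip_width: 0.0211
```

Request:
move_arm(steps=[[1.0, 0, 0, 0.1, 0, 0, 0], [1.0, 0, 0, 0.1, 0, 0, 0]])

```text
time_s: 9.2
tool_pos: [0.5067, 0.1571, 0.1869]
tool_rot: [180.0, -0.0, 81.8]
force: [-0.6, -0.5, 2.9]
grip_width: 0.0216
```

Request:
move_arm(steps=[[1.0, 0, 0, 0.1, 0, 0, 0], [1.0, 0, 0, 0.1, 0, 0, 0]])

```text
time_s: 9.37
tool_pos: [0.5067, 0.1571, 0.1848]
tool_rot: [180.0, -0.0, 81.8]
force: [-1.0, -0.1, 3.4]
grip_width: 0.0214
```

Request:
move_arm(steps=[[1.0, 0, 0, 0.1, 0, 0, 0], [1.0, 0, 0, 0.1, 0, 0, 0]])

```text
time_s: 9.53
tool_pos: [0.5066, 0.1571, 0.1828]
tool_rot: [180.0, 0.0, 81.8]
force: [-1.5, 0.7, 2.3]
grip_width: 0.0214
```

Request:
move_arm(steps=[[1.0, 0, 0, 0.1, 0, 0, 0], [1.0, 0, 0, 0.1, 0, 0, 0]])

```text
time_s: 9.7
tool_pos: [0.5066, 0.1571, 0.1808]
tool_rot: [180.0, -0.0, 81.8]
force: [-1.0, 0.9, 3.9]
grip_width: 0.021
```

Request:
move_arm(steps=[[1.0, 0, 0, 0.1, 0, 0, 0], [1.0, 0, 0, 0.1, 0, 0, 0]])

```text
time_s: 9.87
tool_pos: [0.5066, 0.1571, 0.1788]
tool_rot: [-180.0, 0.0, 81.8]
force: [-0.4, 0.0, 3.2]
grip_width: 0.0214
```

Request:
move_arm(steps=[[1.0, 0, 0, 0.1, 0, 0, 0], [1.0, 0, 0, 0.1, 0, 0, 0]])

```text
time_s: 10.03
tool_pos: [0.5066, 0.1571, 0.1768]
tool_rot: [-180.0, 0.0, 81.8]
force: [-0.9, -0.7, 3.0]
grip_width: 0.0215
```

Request:
move_arm(steps=[[1.0, 0, 0, 0.1, 0, 0, 0], [1.0, 0, 0, 0.1, 0, 0, 0]])

```text
time_s: 10.2
tool_pos: [0.5066, 0.1571, 0.1748]
tool_rot: [-180.0, 0.0, 81.8]
force: [-0.8, 0.8, 3.0]
grip_width: 0.0214
```

Request:
move_arm(steps=[[1.0, 0, 0, 0.1, 0, 0, 0], [1.0, 0, 0, 0.1, 0, 0, 0]])

```text
time_s: 10.37
tool_pos: [0.5067, 0.1571, 0.173]
tool_rot: [180.0, 0.0, 81.8]
force: [-0.2, 0.0, 8.5]
grip_width: 0.0214
```

Request:
move_arm(steps=[[1.0, 0, 0, 0.06, 0, 0, 0], [1.0, 0, 0, 0, 0, 0, 0]])

```text
time_s: 10.53
tool_pos: [0.5068, 0.1571, 0.1729]
tool_rot: [180.0, 0.0, 81.8]
force: [-0.9, -0.1, 6.7]
grip_width: 0.0211
```

Request:
move_arm(steps=[[1.0, 0, 0, 0.1, 0, 0, 0], [1.0, 0, 0, 0, 0, 0, 0]])

```text
time_s: 10.7
tool_pos: [0.5069, 0.1572, 0.1724]
tool_rot: [180.0, 0.0, 81.8]
force: [-3.5, -0.2, 10.2]
grip_width: 0.0214
```

Request:
move_arm(steps=[[1.0, 0, 0, 0.1, 0, 0, 0], [1.0, 0, 0, 0, 0, 0, 0]])

```text
time_s: 10.87
tool_pos: [0.507, 0.1573, 0.1721]
tool_rot: [179.9, 0.0, 81.8]
force: [-4.1, -1.3, 14.8]
grip_width: 0.0212
```

Request:
move_arm(steps=[[1.0, 0, 0, -0.1, 0, 0, 0], [1.0, 0, 0, -0.05, 0, 0, 0], [1.0, 0, 0, 0, 0, 0, 0]])

```text
time_s: 11.12
tool_pos: [0.5067, 0.1572, 0.1725]
tool_rot: [180.0, 0.0, 81.8]
force: [-0.8, -1.7, 7.0]
grip_width: 0.0217
```

Request:
move_arm(steps=[[6.0, 0, 0, 0, 0, 0, 0], [6.0, 0, 0, 0, 0, 0, 0], [6.0, 0, 0, 0, 0, 0, 0], [6.0, 0, 0, 0, 0, 0, 0], [6.0, 0, 0, 0, 0, 0, 0]])

```text
time_s: 11.53
tool_pos: [0.5064, 0.1569, 0.1714]
tool_rot: [-180.0, 0.0, 81.8]
force: [0.0, -0.8, -0.3]
grip_width: 0.0468
```

```bash
python3 -c "
from h import *
o,c=snap('wrist','wrist8.png'); print(o['tool_pos'],o['tool_rot'],o['time_s'],o['force'])"
```

```text
[0.50639959 0.15687048 0.17138317] [-1.79962561e+02  1.78364649e-02  8.18032747e+01] 11.5333 [ 0.01573281 -0.75805209 -0.33980731]
```

View pics/wrist8.png

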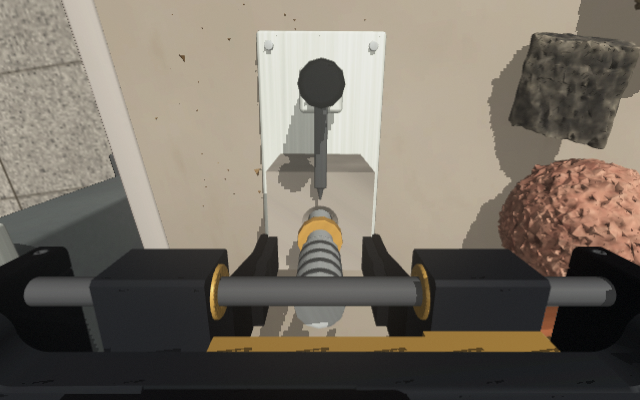

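Request:
move_arm(steps=[[6.0, 0, 0, -0.5, 0, 0, 0], [7.0, 0, 0, -2.0, 0, 0, 0], [7.0, 0, 0, -3.0, 0, 0, 0], [7.0, 0, 0, -3.0, 0, 0, 0], [7.0, 0, 0, -1.0, 0, 0, 0]])

```text
time_s: 12.0
tool_pos: [0.5083, 0.1581, 0.2715]
tool_rot: [179.7, -0.1, 81.8]
force: [0.4, 0.9, -0.2]
grip_width: 0.0689
```

Request:
move_arm(steps=[[7.0, 1.0, 0, 0, 0, 0, 0], [7.0, 1.5, 0, 0, 0, 0, 0], [7.0, 0.5, 0, 0, 0, 0, 0], [7.0, 0, 0, 0, 0, 0, 0], [7.0, 0, 0, 0, 0, 0, 0]])

```text
time_s: 12.42
tool_pos: [0.5103, 0.1869, 0.2657]
tool_rot: [-179.9, 0.0, 81.9]
force: [-0.2, -0.4, 0.6]
grip_width: 0.0699
```

```bash
python3 -c "
from h import *
for n in ['wrist','side']:
  o,c=snap(n,n+'9.png'); print(o['tool_pos'],o['tool_rot'],o['time_s'],o['force'])
s=cv2.imread('pics/side9.png')
cv2.imwrite('pics/sa9.png',cv2.resize(s[120:240,265:385],None,fx=5,fy=5,interpolation=cv2.INTER_CUBIC))
"
```

```text
[0.51026951 0.18689264 0.26565611] [-1.79885347e+02  4.42410930e-02  8.18851678e+01] 12.4167 [-0.24279014 -0.42939614  0.56983655]
[0.51046358 0.18633345 0.26580125] [-1.79901832e+02  5.58024577e-02  8.18245582e+01] 12.4667 [-0.30307954 -0.62022138  0.21971377]
```

View pics/wrist9.png

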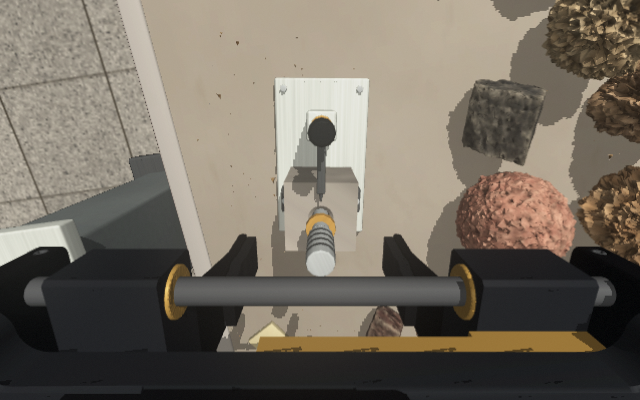

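View pics/sa9.png

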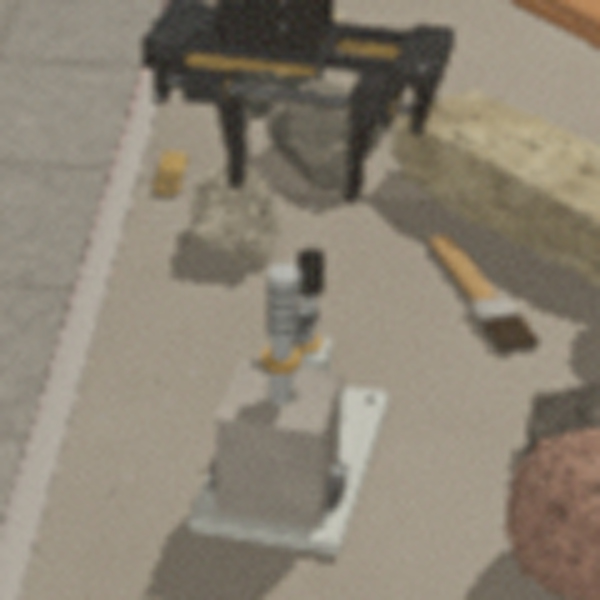

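```bash
python3 - <<'E'
from h import *
t=cv2.imread('pics/wrist9.png')
cv2.imwrite('pics/wa9.png',cv2.resize(t[100:285,260:380],None,fx=4,fy=4,interpolation=cv2.INTER_CUBIC)[:600])
cv2.imwrite('pics/wb9.png',cv2.resize(t[180:285,270:380],None,fx=5,fy=5,interpolation=cv2.INTER_CUBIC))
E
```

```text
(no output)
```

View pics/wa9.png

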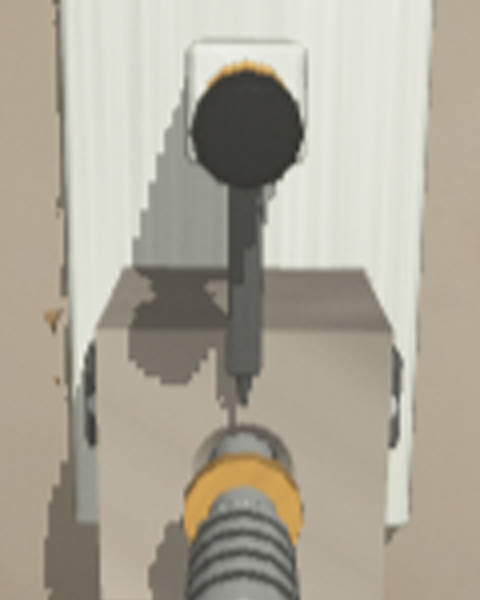

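View pics/wb9.png

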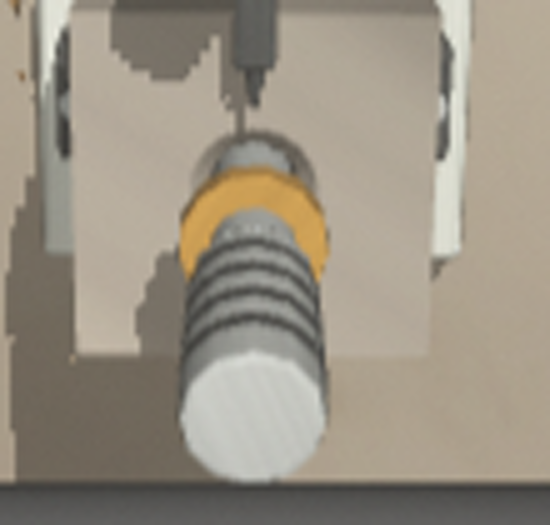

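```bash
python3 - <<'E'
from h import *
c=load('wrist9.png')
T=toolT({'tool_pos':np.array([0.51026951,.18689264,.26565611]),'tool_rot':[-179.8853,.0442,81.885]})
for z in (.185,.19,.1935,.197): print('rodtop',z,onz(c,320.4,262.8,z,T))
for z in (.155,.16,.165): print('knob',z,onz(c,321.4,131.9,z,T))
C=(T@c['mount'])[:3,3]; f=200/np.tan(np.radians(c['vfov'])/2)
print('bore',onz(c,270+254/5,180+165/5,.095,T))
for z in(.103,.107): print('tip',onz(c,260+243/4,100+402/4,z,T))
E
```

```text
rodtop 0.185 [0.50574396 0.15091885 0.185     ]
rodtop 0.19 [0.50611483 0.15353485 0.19      ]
rodtop 0.1935 [0.50637445 0.15536606 0.1935    ]
rodtop 0.197 [0.50663406 0.15719726 0.197     ]
knob 0.155 [0.51991346 0.24474506 0.155     ]
knob 0.16 [0.51995495 0.24516065 0.16      ]
knob 0.165 [0.51999644 0.24557624 0.165     ]
bore [0.50742568 0.15952599 0.095     ]
tip [0.50958064 0.17511241 0.103     ]
tip [0.50974547 0.17631318 0.107     ]
```

Request:
move_arm(steps=[[7.0, 1.2, 0.02, 0, 0, 0, 0], [7.0, 2.2, 0.03, 0, 0, 0, 0], [7.0, 1.7, 0.03, 0, 0, 0, 0], [7.0, 0.84, 0.02, 0, 0, 0, 0], [7.0, 0, 0, 1.0, 0, 0, 0]])

```text
time_s: 12.93
tool_pos: [0.5208, 0.2476, 0.258]
tool_rot: [179.9, -0.1, 82.0]
force: [0.9, -0.1, 0.4]
grip_width: 0.07
```

Request:
move_arm(steps=[[6.0, 0, 0, 2.0, 0, 0, 0], [6.0, 0, 0, 2.5, 0, 0, 0], [5.0, 0, 0, 2.0, 0, 0, 0], [5.0, 0, 0, 0, 0, 0, 0], [5.0, 0, 0, 0, 0, 0, 0]])

```text
time_s: 13.35
tool_pos: [0.5198, 0.2435, 0.1905]
tool_rot: [-179.9, 0.1, 81.7]
force: [0.6, -0.2, 0.0]
grip_width: 0.052
```

```bash
python3 -c "
from h import *
o,c=snap('wrist','wrist10.png'); print(o['tool_pos'],o['tool_rot'],o['time_s'],o['force'])"
```

```text
[0.51979558 0.24353033 0.19050692] [-1.79860237e+02  1.27457438e-01  8.17304815e+01] 13.35 [ 0.59831022 -0.16357416  0.03141185]
```

View pics/wrist10.png

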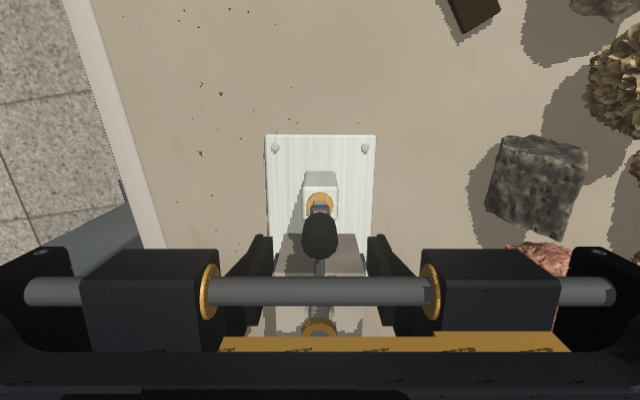

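Request:
move_arm(steps=[[5.0, 0.1, 0, 1.0, 0, 0, 0], [5.0, 0, 0, 1.4, 0, 0, 0], [5.0, 0, 0, 1.2, 0, 0, 0], [5.0, 0, 0, 0, 0, 0, 0], [5.0, 0, 0, 0, 0, 0, 0]])

```text
time_s: 13.82
tool_pos: [0.5198, 0.246, 0.1546]
tool_rot: [-179.9, 0.1, 81.8]
force: [-0.4, 0.2, -0.4]
grip_width: 0.05
```

Request:
move_arm(steps=[[1.0, 0, 0, 0, 0, 0, 0], [1.0, 0, 0, 0, 0, 0, 0], [1.0, 0, 0, 0, 0, 0, 0], [1.0, 0, 0, 0, 0, 0, 0], [1.0, 0, 0, 0, 0, 0, 0]], force=25)

```text
time_s: 14.23
tool_pos: [0.5207, 0.2465, 0.1562]
tool_rot: [180.0, -0.0, 81.8]
force: [0.5, 0.3, -0.1]
grip_width: 0.0243
```

Request:
move_arm(steps=[[1.0, 0, 0, 0, 0, 0, 0], [1.0, 0, 0, 0, 0, 0, 0], [1.0, 0, 0, 0, 0, 0, 0], [1.0, 0, 0, 0, 0, 0, 0]])

```text
time_s: 14.57
tool_pos: [0.52, 0.2466, 0.1559]
tool_rot: [-180.0, 0.0, 81.8]
force: [-3.1, -0.2, 2.0]
grip_width: 0.0208
```

Request:
move_arm(steps=[[1.0, 0, 0, 0.1, 0, 0, 0], [1.0, 0, 0, 0.1, 0, 0, 0], [1.0, 0, 0, 0, 0, 0, 0]])

```text
time_s: 14.82
tool_pos: [0.5201, 0.2466, 0.1552]
tool_rot: [-180.0, 0.1, 81.8]
force: [-6.2, -2.5, 11.4]
grip_width: 0.021
```

Request:
move_arm(steps=[[1.0, 0, 0, 0.1, 0, 0, 0], [1.0, 0, 0, 0.1, 0, 0, 0], [1.0, 0, 0, 0, 0, 0, 0]])

```text
time_s: 15.07
tool_pos: [0.5201, 0.2467, 0.155]
tool_rot: [180.0, 0.1, 81.8]
force: [-9.5, -4.3, 21.9]
grip_width: 0.0214
```

Request:
move_arm(steps=[[1.0, 0, 0, -0.4, 0, 0, 0], [1.0, 0, 0, -0.5, 0, 0, 0], [1.0, 0, 0, -0.5, 0, 0, 0], [1.0, 0, 0, -0.4, 0, 0, 0], [1.0, 0, 0, 0, 0, 0, 0]])

```text
time_s: 15.48
tool_pos: [0.5201, 0.2466, 0.1701]
tool_rot: [-179.9, 0.0, 81.8]
force: [-4.8, 0.5, 2.1]
grip_width: 0.021
```

Request:
move_arm(steps=[[1.0, 0, 0, -0.2, 0, 0, 0], [1.0, 0, 0, -0.2, 0, 0, 0], [1.0, 0, 0, -0.1, 0, 0, 0], [1.0, 0, 0, 0, 0, 0, 0], [1.0, 0, 0, 0, 0, 0, 0]])

```text
time_s: 15.9
tool_pos: [0.5201, 0.2465, 0.1747]
tool_rot: [-180.0, 0.0, 81.8]
force: [-4.2, 1.0, -2.7]
grip_width: 0.021
```

Raise 1.2 mm more, then check by camera before letting go.

Request:
move_arm(steps=[[1.0, 0, 0, -0.12, 0, 0, 0], [1.0, 0, 0, 0, 0, 0, 0], [1.0, 0, 0, 0, 0, 0, 0]])

```text
time_s: 16.15
tool_pos: [0.5201, 0.2465, 0.1759]
tool_rot: [-180.0, 0.0, 81.8]
force: [-4.3, 1.9, -1.8]
grip_width: 0.021
```

```bash
python3 -c "
from h import *
for n in ['wrist','side']:
  o,c=snap(n,n+'11.png'); print(o['tool_pos'],o['time_s'],o['force'])
s=cv2.imread('pics/side11.png')
cv2.imwrite('pics/sa11.png',cv2.resize(s[150:240,280:360],None,fx=6,fy=6,interpolation=cv2.INTER_CUBIC))
"
```

```text
[0.52005907 0.24652665 0.17591552] 16.15 [-4.34616433  1.90186879 -1.84116438]
[0.52007921 0.24653624 0.17594584] 16.2 [-4.69439701  1.57312685 -3.05867635]
```

View pics/sa11.png

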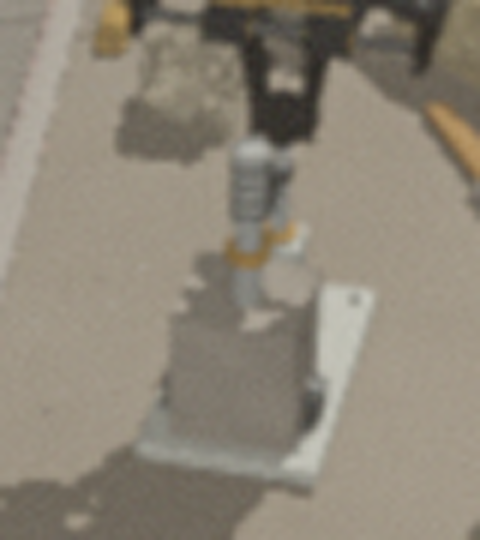

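View pics/wrist11.png

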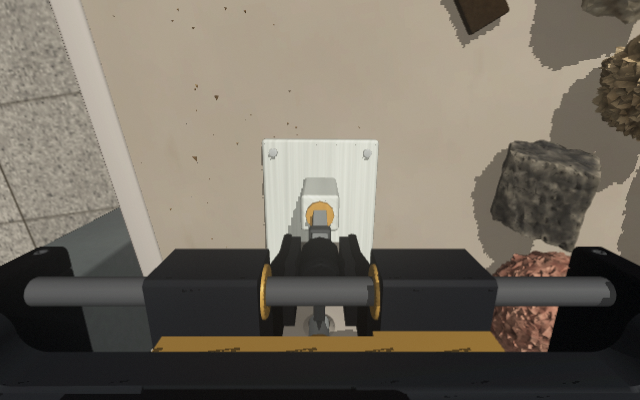

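```bash
python3 - <<'E'
from h import *
s=cv2.imread('pics/side11.png'); hsv=cv2.cvtColor(s,cv2.COLOR_BGR2HSV)[150:240,280:330]
m=((hsv[:,:,0]>10)&(hsv[:,:,0]<28)&(hsv[:,:,1]>110)).astype(np.uint8)
n,l,st,ce=cv2.connectedComponentsWithStats(m)
for i in range(1,n):
    if st[i,4]>3: print(st[i],ce[i]+[280,150])
c=load('side11.png')
for z in(.1195,.1235,.1275): print(z,proj(c,np.array([.5067,.156,z])))
for z in(.190,.194,.198): print('top',z,proj(c,np.array([.5067,.156,z])))
E
```

```text
[17  1  5  7 25] [298.92 153.52]
[38  0  9  1  9] [322. 150.]
[44 39  4  2  5] [325.2 189.2]
[38 41  6  3  9] [320.33333333 192.44444444]
0.1195 [320.67260303 192.25970197]
0.1235 [320.69618057 191.29908357]
0.1275 [320.71983813 190.33525118]
top 0.19 [321.10017906 174.84617206]
top 0.194 [321.12522471 173.82662943]
top 0.198 [321.15035746 172.80359381]
```

Request:
move_arm(steps=[[6.0, 0, 0, 0, 0, 0, 0], [6.0, 0, 0, 0, 0, 0, 0], [6.0, 0, 0, 0, 0, 0, 0], [6.0, 0, 0, 0, 0, 0, 0], [6.0, 0, 0, 0, 0, 0, 0]])

```text
time_s: 16.67
tool_pos: [0.5216, 0.246, 0.1766]
tool_rot: [179.9, -0.0, 81.8]
force: [-0.1, 0.2, 0.1]
grip_width: 0.0468
```

Request:
move_arm(steps=[[6.0, 0, 0, -0.5, 0, 0, 0], [6.0, 0, 0, -2.0, 0, 0, 0], [6.0, 0, 0, -3.0, 0, 0, 0], [6.0, 0, 0, -3.0, 0, 0, 0], [6.0, 0, 0, -1.5, 0, 0, 0]])

```text
time_s: 17.08
tool_pos: [0.5217, 0.2472, 0.2802]
tool_rot: [179.7, -0.1, 81.8]
force: [0.2, -0.5, -0.5]
grip_width: 0.0597
```

Request:
move_arm(steps=[[6.0, 0, 0, 0, 0, 0, 0], [6.0, 0, 0, 0, 0, 0, 0], [6.0, 0, 0, 0, 0, 0, 0]])

```text
time_s: 17.33
tool_pos: [0.5202, 0.246, 0.2752]
tool_rot: [-180.0, 0.1, 81.8]
force: [0.1, -0.3, -0.7]
grip_width: 0.0602
```

```bash
python3 -c "
from h import *
for n in ['wrist','side']:
  o,c=snap(n,n+'12.png'); print(o['tool_pos'],o['tool_rot'],o['time_s'],o['force'])
s=cv2.imread('pics/side12.png')
cv2.imwrite('pics/sa12.png',cv2.resize(s[150:240,280:360],None,fx=6,fy=6,interpolation=cv2.INTER_CUBIC))
"
```

```text
[0.52022233 0.24595734 0.27521342] [-1.79957787e+02  5.67200493e-02  8.17977311e+01] 17.3333 [ 0.09439371 -0.2856381  -0.71297209]
[0.52003362 0.24585743 0.27477142] [-1.79909788e+02  7.34363709e-02  8.18012564e+01] 17.3833 [-0.6555176  -1.01148851 -1.3563156 ]
```

View pics/wrist12.png

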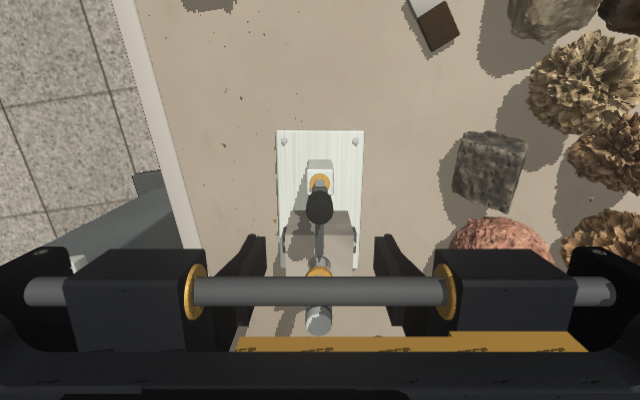

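View pics/sa12.png

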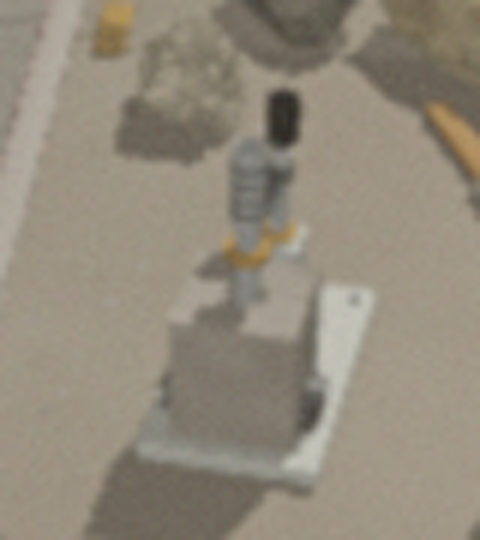

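Request:
move_arm(steps=[[6.0, 0, 0, 0, 0, -0.1, 0], [6.0, 0, 0, 0, 0, -0.1, 0], [6.0, 0, 0, 0, 0, -0.1, 0], [6.0, 0, 0, 0, 0, -0.1, 0], [6.0, 0, 0, 0, 0, -0.1, 0]])

```text
time_s: 17.85
tool_pos: [0.5205, 0.2464, 0.2754]
tool_rot: [-180.0, 29.0, 81.8]
force: [0.3, -0.4, -0.1]
grip_width: 0.0601
```

Request:
move_arm(steps=[[6.0, 0, 0, 0, 0, 0, 0], [6.0, 0, 0, 0, 0, 0, 0], [6.0, 0, 0, 0, 0, 0, 0], [6.0, 0, 0, 0, 0, 0, 0]])

```text
time_s: 18.18
tool_pos: [0.5211, 0.245, 0.2767]
tool_rot: [179.9, 28.6, 81.6]
force: [-0.5, 0.1, 0.4]
grip_width: 0.0599
```

```bash
python3 -c "
from h import *
o,c=snap('wrist','wrist13.png'); print(list(o['tool_pos']),list(o['tool_rot']),o['time_s'],o['force'])
s=cv2.imread('pics/wrist13.png')
cv2.imwrite('pics/wa13.png',cv2.resize(s[130:280,250:390],None,fx=4,fy=4,interpolation=cv2.INTER_CUBIC))
"
```

```text
[np.float64(0.5210568851459102), np.float64(0.24502960280529204), np.float64(0.2766883022553299)] [np.float64(179.90774339096907), np.float64(28.57901581159766), np.float64(81.62678964100267)] 18.1833 [-0.46622768  0.14687836  0.41608615]
```

View pics/wrist13.png

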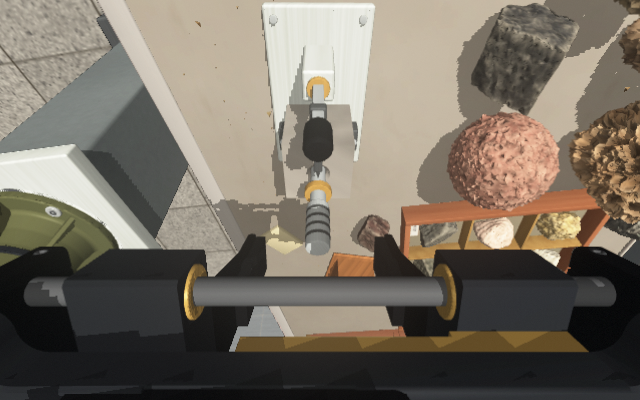

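View pics/wa13.png

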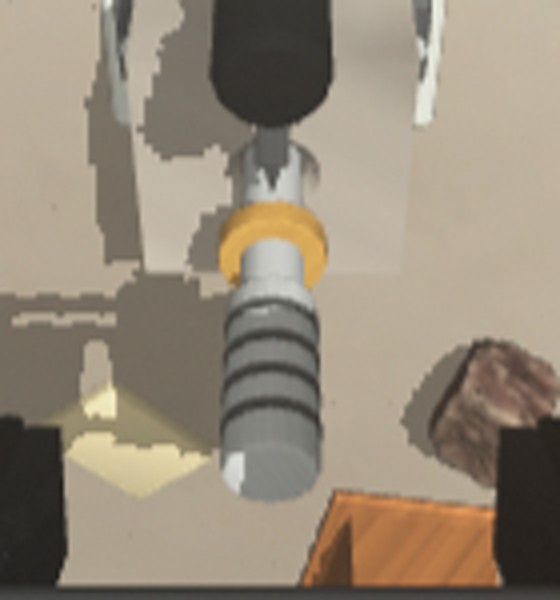

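```bash
python3 - <<'E'
from h import *
c=load('wrist13.png')
T=toolT({'tool_pos':np.array([0.52105689,.2450296,.2766883]),'tool_rot':[179.907743,28.579,81.6268]})
d=np.array([.1435,.9897,0]); b=np.array([.5067,.156,0])
for z in(.1198,.1238,.1278): print('tip',z,proj(c,b+d*.020+[0,0,z],T))
for z in(.1195,.1235,.1275): print('collar low front',z,proj(c,b+d*.014+[0,0,z-.004],T),'top back',proj(c,b-d*.014+[0,0,z+.004],T))
for z in(.19,.194): print('rodtop back',z,proj(c,b-d*.011+[0,0,z],T))
print('obs tip v',130+(189.5)/4-.5,'collar low front',130+202.5/4-.5,'rodtop back',130+500/4-.5)
E
```

```text
tip 0.1198 [317.92755783 173.02460295]
tip 0.1238 [317.91857295 175.69751789]
tip 0.1278 [317.90942409 178.41898714]
collar low front 0.1195 [317.97190236 174.79028453] top back [318.10968084 200.00340411]
collar low front 0.1235 [317.96351198 177.41779223] top back [318.10280335 202.73099133]
collar low front 0.1275 [317.95497195 180.09193382] top back [318.09580828 205.50493604]
rodtop back 0.19 [317.95867022 250.26647291]
rodtop back 0.194 [317.94910379 253.9591122 ]
obs tip v 176.875 collar low front 180.125 rodtop back 254.5
```

```bash
python3 - <<'E'
from h import *
s=cv2.imread('pics/wrist13.png'); 
for v in range(165,206): print(v, s[v,318].tolist(), s[v,316].tolist(), s[v,320].tolist())
hsv=cv2.cvtColor(s,cv2.COLOR_BGR2HSV); m=((hsv[:,:,0]>10)&(hsv[:,:,0]<28)&(hsv[:,:,1]>110)).astype(np.uint8)
ys,xs=np.nonzero(m[165:215,295:345]); print(xs.min()+295,xs.max()+295,ys.min()+165,ys.max()+165)
for v in range(240,262): print(v,s[v,316:321].mean(0).astype(int).tolist(),end=' ')
E
```

```text
165 [93, 98, 98] [92, 96, 97] [95, 100, 101]
166 [93, 97, 98] [94, 97, 99] [96, 101, 101]
167 [94, 98, 98] [94, 98, 99] [95, 100, 101]
168 [91, 96, 98] [92, 97, 97] [96, 101, 101]
169 [93, 96, 98] [94, 97, 99] [96, 101, 101]
170 [93, 97, 99] [93, 97, 98] [95, 100, 101]
171 [87, 91, 92] [84, 89, 89] [104, 109, 109]
172 [86, 90, 91] [93, 98, 100] [168, 174, 173]
173 [86, 90, 91] [119, 124, 124] [192, 198, 197]
174 [84, 87, 89] [144, 152, 150] [194, 200, 199]
175 [85, 89, 90] [179, 186, 185] [198, 204, 204]
176 [102, 106, 107] [192, 199, 197] [199, 205, 204]
177 [149, 155, 154] [192, 200, 198] [198, 204, 204]
178 [187, 193, 191] [192, 200, 198] [198, 205, 204]
179 [198, 205, 203] [192, 200, 198] [178, 192, 196]
180 [143, 184, 210] [139, 177, 203] [124, 175, 208]
181 [88, 166, 211] [86, 162, 206] [89, 167, 213]
182 [88, 165, 210] [86, 163, 209] [88, 165, 211]
183 [87, 164, 210] [87, 163, 209] [88, 166, 213]
184 [90, 168, 214] [89, 165, 212] [93, 173, 221]
185 [93, 173, 220] [94, 176, 223] [94, 174, 221]
186 [93, 173, 220] [92, 174, 221] [90, 169, 216]
187 [89, 169, 215] [89, 168, 214] [8
[... 692 characters left out ...]
95, 203, 201] [188, 194, 193] [198, 203, 203]
202 [195, 203, 201] [187, 193, 192] [198, 204, 203]
203 [178, 186, 184] [175, 181, 180] [197, 203, 203]
204 [125, 132, 131] [123, 128, 129] [142, 148, 147]
205 [89, 95, 94] [86, 91, 92] [90, 95, 96]
305 331 181 201
240 [132, 137, 137] 241 [134, 140, 139] 242 [132, 137, 137] 243 [130, 135, 135] 244 [129, 134, 134] 245 [129, 135, 134] 246 [129, 134, 134] 247 [127, 133, 133] 248 [127, 132, 132] 249 [127, 133, 132] 250 [127, 132, 132] 251 [126, 131, 131] 252 [126, 131, 131] 253 [125, 131, 131] 254 [126, 131, 131] 255 [133, 145, 153] 256 [140, 158, 171] 257 [141, 160, 174] 258 [141, 160, 175] 259 [141, 160, 175] 260 [141, 160, 175] 261 [142, 161, 175]
```

```bash
python3 -c "
from h import *
print(job.sign_off())"
```

```text
the job is handed in; nothing more can be done
None
```

The rod is standing in the drilled hole on its bottom and the pointer is set level with its collar. I handed the job in at about 18 s, with the gripper open and clear of everything; sign-off gives no verdict, so the result rests on my own checks.

- **Rod:** The wiper dragged steadily at about 4.5 N on the way down. The rod then met a stop whose force rose at roughly 11 N per mm, matching the rubber disc. I pressed until the wrist force had risen about 11.5 N above the steady sliding level, well under 30 N, then eased off and let go. The foot came to rest near z = 0.0285 m, so the bottom is about 66 mm below the mouth.
- **Pointer:** I pressed it gently onto its lower stop to set the zero, then raised it about 20.7 mm. That puts its tip near z = 0.1238 m, against 0.1235 m for the middle of the collar by the arm's readings. It stayed up after I let go.
- **Last check:** In a tilted wrist view the rod was upright. That view did not settle the pointer height exactly: measured from the collar's edges the tip was about 1 mm low, and measured from the rod's top about 0.7 mm high. Both are inside the 4 mm limit. The stones and streak plate were not touched.

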